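# Hang the blue notions caddy on its hook

### The job

The shop keeps its sewing notions in small handled caddies. Hang the blue caddy by its handle on the hook stand, with the handle bar resting across both prongs, and let it hang there still. Leave the grey caddy where it stands.

Things in the scene. Friction and masses are not known exactly. Their poses are not given: they have to be found in the camera images.
- blue_caddy_grip (a point): Centre of the wooden grip (14 x, 40 y, 16 z) on the blue caddy's rigid handle. Caddy: loose, 0.3 kg, open metal tray 80 x 124, 50 high, a red spool in it. Handle: 10 mm bar arch in the y-z plane, legs at y +-66, level top bar along y through this point, 130 above the underside, 80 above the rim. Stands upright left or right of the hook stand. z up; half a turn is the same. Pinch across x. (mm)
- grey_caddy_grip (a point): The same point of the grey caddy: same shape, size and axes as the blue one, painted grey, a cream spool in it. It stands on the other side of the hook stand and is to be left alone.
- hook_seat (a point): Fixed hook stand: where the bar's centre lies when hung, midway between two prongs (10 mm bars at y +-40, along x, tops 5 below this point, open between). x level, from the open front to the back, y across, z up. Red tips at x -40, tops 15 above this point; from x +30 the prongs rise 6 to a cross bar on a post at x +105. 205 above the counter; base plate 12 high, x -55 to +125. (mm)

How it is judged:
At the end, for the whole second after the job is handed in: The blue caddy hangs by its bar across both prongs, the grip's centre -35 to +55 mm from the seat along the prongs, within 22 mm across them, -8 to +14 mm in height; it is within 0.25 rad of upright and still (under 0.03 m/s); the grey caddy is within 30 mm of its start (x of blue_caddy_grip in the frame of hook_seat between -0.035 and 0.055 m and y of blue_caddy_grip in the frame of hook_seat between -0.022 and 0.022 m and z of blue_caddy_grip in the frame of hook_seat between -0.008 and 0.014 m and angle between blue_caddy_grip's own z axis and vertical below 0.25 rad and linear speed of blue_caddy below 0.03 m/s and distance of grey_caddy_grip from where it was at the start of the episode below 0.03 m); the robot touches nothing.
It fails at once if the grey caddy is moved more than 30 mm (distance of grey_caddy_grip from where it was at the start of the episode above 0.03 m).
It also fails if it takes over 48 s, if anything falls off the work surface, if the arm or the gripper's body presses on something with over 40 N, if the wrist force passes 120 N, or if a joint passes its speed limit or range.

### The arm

A 6-joint arm with a two-finger parallel gripper is mounted at the origin on a cart in front of the work surface, level with it; the furniture and walls round the work are solid. World frame = base frame: x ahead of the robot, y to its left, z up, the work surface at z = 0. Lengths are in m, angles in rad, forces in N, time in s.
With the tool pointing down it reaches from about 0.35 to 0.975 m from the base axis. Payload 4.9 kg.
Tool frame: the origin (TCP) lies at the very end of the fingers, on their centre line; the grasp point (between the pads) lies 19 mm behind it; z points along the fingers, y is the line along which they close (so a half turn about z gives the same grasp; the last joint's range is limited). The gripper opens to 85 mm and grips with 20 to 120 N. Pads are 22 mm wide; open, the fingers measure 114 mm over their backs; the gripper's body (76 mm by 85 mm) begins 54 mm behind the grasp point. The pads swing forward as they close: fully open they stand 13 mm farther back than shut.
Start: joints at [-1.288, 0.053, 1.613, -0, 1.476, -0.119], TCP at [0.244, -0.575, 0.193] pointing down, gripper open.
Joint ranges: [-3.01, 3.01], [-1.01, 2.22], [0.06, 2.58], [-1.02, 4.17], [0.09, 2.62], [-3.14, 3.14]. Speed limits (rad/s): [2.57, 2.57, 3.14, 3.14, 3.14, 3.14].

### API

Orientations are given as a rotation vector (axis times angle).
In Python, from station import get_obs, get_image, finish_job gives the robot as it stands. The module is installed in compiled form; this text tells all that it offers.
- The arm moves only by the tool carry_out, never from a script. Its argument "rows" is a list of rows, each a list of 7 numbers: the turn, a rotation vector about the tool's x, y, z as a fraction of full scale, then the shift along the tool's x, y, z as a fraction of full scale, then the closure, from -1 (fully open) to 1 (shut). A call has 1 to 5 rows; each row is the pose to reach, as a shift and turn from the pose commanded when the call began, along the tool's axes at that moment, turning the shorter way round; what a row does not reach only later rows make up. Full scale, the value 1, is 300 mm for a shift and pi rad for a turn. A row lasts 1/10 s, in which the tool goes at most 50 mm and 8.59 degrees, less where a joint would pass 70% of its speed; a pose out of reach is approached as far as the arm can. A call with a number of a shift or a turn outside -1 to 1 is refused whole. A call with a gripper value outside its range is refused whole. The fingers move at their own pace and stop on an object; "force" is the grip in N (left out, the last holds). Time passes only in rows, so rows that repeat a pose let the fingers close. It gives the time, the measured TCP pose, the force, the opening and the grip force at its end, in the units of the state.
- get_obs(): the state, without advancing time (a new reading comes with each control period).
- get_image(name): name is "side" or "top"; returns a dict with "img" (420x560x3 uint8, blue, green, red), "mtx" (3x3 intrinsics, pixels), "D" ([k1, k2, p1, p2, k3] as OpenCV has them; the pictures are not rectified), "R" (3x3) and "t" (3): a world point X has camera coordinates R X + t. Camera axes: x right, y down, z forward; pixel columns grow to the right and rows downward; lengths in m; the calibration is good to about 2 mm. A picture is of the moment at which its call begins. There is no depth.
- finish_job(): hands the job in; it is judged then, once.
The state is a dict: "t": time; "q": joint angles; "dq": joint speeds; "effort": joint torques, N m; "tool_pos": TCP position; "tool_rot": TCP orientation; "contact_force": force on the tool from outside, world axes, zero at the start; "wrist_torque": the same for the moment, N m; "opening": finger opening in m; "grip_force": force on a finger pad.
Only numpy, scipy, OpenCV 4.12 (cv2) and the standard library are available. Lean on these libraries where they do the work, as an engineer would, in place of code of your own. Each camera call takes 0.05 s, during which the arm holds its last target. There are 200 camera calls.

## Working session

There is one attempt and no reset: what is moved stays moved. The work goes in short steps, Python scripts to look and compute and a tool call to move; the robot and the scene stay as the last step left them, time stands still between calls to the robot, and variables do not carry over. Pictures are saved under pics/ and viewed, at most 10 in all, crops included, and the job is handed in when it is done.

Besides the shell and the picture viewer there is one more tool, called after "Call:" by a JSON object that holds its "op" and its "data", one argument or row to a line. carry_out: Moves the arm, as the interface text tells. Shift numbers are shares of 300 mm and turn numbers shares of pi rad, none past 1 either way. Its arguments: {"type":"object","properties":{"rows":{"type":"array"},"force":{"type":"number"}},"required":["rows"]}

```bash
mkdir -p pics
python3 - <<'E'
from station import *
import cv2,numpy as np
for n in("side","top"):
    d=get_image(n);cv2.imwrite(f"pics/{n}0.png",d["img"]);C=-d["R"].T@d["t"];print(n,C.round(3),d["R"].round(3).tolist(),d["mtx"].round(1).tolist(),d["D"])
o=get_obs();print({k:np.round(v,3).tolist() for k,v in o.items()})
E
```

```text
side [0.148 1.143 0.729] [[-0.947, -0.32, 0.002], [-0.123, 0.359, -0.925], [0.296, -0.877, -0.38]] [[519.3, 0.0, 286.5], [0.0, 519.3, 206.3], [0.0, 0.0, 1.0]] [-0.19498063  0.          0.          0.          0.        ]
top [ 0.481 -0.028  1.145] [[0.016, -1.0, 0.003], [-0.999, -0.016, -0.051], [0.051, -0.002, -0.999]] [[407.4, 0.0, 283.6], [0.0, 407.4, 209.9], [0.0, 0.0, 1.0]] [-0.12442051  0.          0.          0.          0.        ]
{'t': 0.1, 'q': [-1.288, 0.053, 1.614, 0.0, 1.476, -0.119], 'dq': [-0.001, 0.001, -0.003, 0.0, 0.0, 0.001], 'effort': [0.0, -39.49, -37.136, -0.0, 0.004, -0.0], 'tool_pos': [0.244, -0.575, 0.192], 'tool_rot': [-3.077, -0.627, 0.0], 'contact_force': [0.14, 0.282, 0.079], 'wrist_torque': [0.047, 0.009, -0.042], 'grip_force': 0.0, 'opening': 0.085}
```

View pics/side0.png

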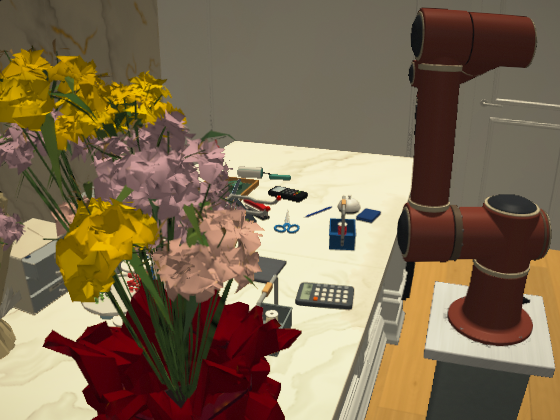

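View pics/top0.png

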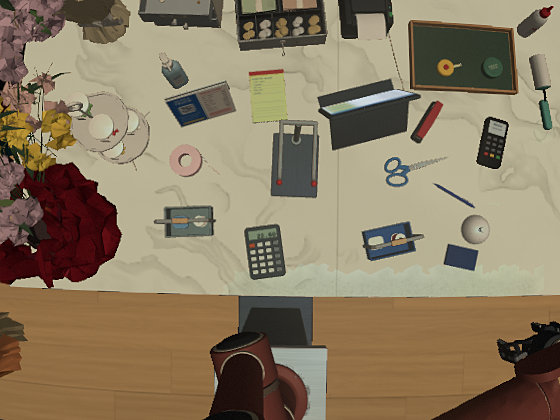

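The side view shows the blue caddy near (343,230), with the stand mostly hidden by flowers. In the top view, the blue caddy is at about (392,240), the stand at (295,160) with red tips at (279,183) and (312,183), and the grey caddy at (188,221).

```bash
cat > h.py <<'E'
from station import *
import cv2,numpy as np
def ray(d,p):
    u=cv2.undistortPoints(np.array([[p]],float),d["mtx"],d["D"])[0,0]
    return -d["R"].T@d["t"], d["R"].T@np.array([*u,1])
def onz(d,p,z):
    C,v=ray(d,p);return C+v*(z-C[2])/v[2]
def two(d1,p1,d2,p2):
    C,v=ray(d1,p1);E,w=ray(d2,p2);s=np.linalg.lstsq(np.c_[v,-w],E-C,rcond=None)[0]
    a,b=C+v*s[0],E+w*s[1];return (a+b)/2,np.linalg.norm(a-b)
def blobs(m,amin=6):
    n,l,s,c=cv2.connectedComponentsWithStats(m.astype(np.uint8));return [(s[i,4],c[i].round(1).tolist(),s[i,:4].tolist()) for i in range(1,n) if s[i,4]>=amin]
E
python3 - <<'E'
from h import *
t=cv2.imread("pics/top0.png");s=cv2.imread("pics/side0.png")
a=cv2.resize(t[100:280,260:440],(540,540),interpolation=cv2.INTER_CUBIC)
b=cv2.resize(s[185:260,315:365],(250,375),interpolation=cv2.INTER_CUBIC)
o=np.zeros((540,790,3),np.uint8);o[:,:540]=a;o[:375,540:]=b
cv2.imwrite("pics/c0.png",o)
b,g,r=[t[...,i].astype(int) for i in range(3)]
m=(r>140)&(g<80)&(b<90);m[:170]=0;m[200:]=0;m[:,:260]=0;m[:,330:]=0
print(blobs(m,3))
d=get_image("top")
print([ (x[1],onz(d,x[1],.215).round(4)) for x in blobs(m,3)])
E
```

```text
[(np.int32(11), [279.2, 181.8], [278, 180, 4, 4]), (np.int32(10), [314.0, 183.2], [313, 182, 3, 4])]
[([279.2, 181.8], array([ 0.5924, -0.0193,  0.215 ])), ([314.0, 183.2], array([ 0.5906, -0.0993,  0.215 ]))]
```

View pics/c0.png

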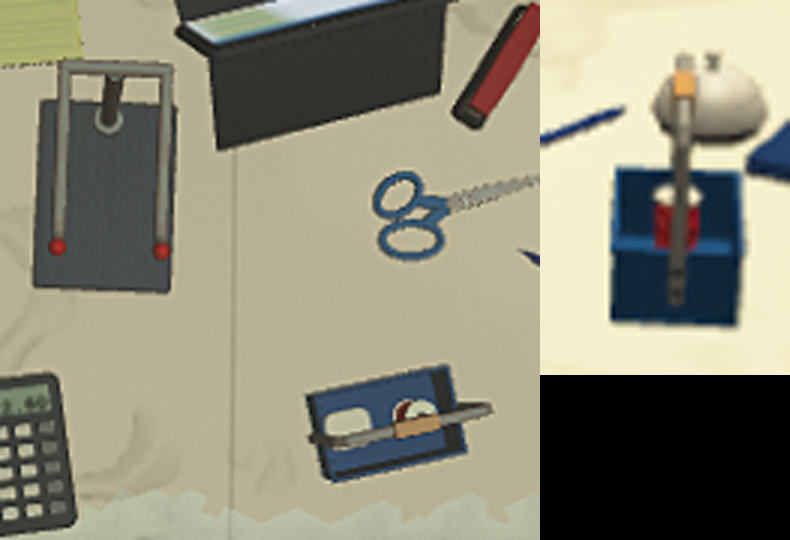

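Crop: red tips at (279,182) and (314,183) in top pixels. The blue caddy's orange grip is at about (399,242) in top and (344,202) in side. The tray is tilted about -0.2 in the image.

Run:
```python
from h import *
T=get_image("top");S=get_image("side")
def om(d,x0,x1,y0,y1):
    h=cv2.cvtColor(d["img"],cv2.COLOR_BGR2HSV);m=cv2.inRange(h,(8,90,110),(22,255,255))>0
    k=np.zeros_like(m);k[y0:y1,x0:x1]=1;return m&k
a=om(T,380,420,225,260);b=om(S,330,360,190,215)
A=max(blobs(a,3));B=max(blobs(b,3));print(A,B)
print(two(T,A[1],S,B[1]),onz(T,A[1],.13))
f=lambda x,y:(260+x/3,100+y/3)
for p,q,z in [((308,395),(448,366),.05),((332,480),(466,452),.05),((345,438),(490,408),.13),((57,245),(65,68),.2),((162,250),(170,70),.2)]:
    P,Q=onz(T,f(*p),z),onz(T,f(*q),z);print(P.round(3),Q.round(3),np.arctan2(Q[1]-P[1],Q[0]-P[0]).round(3))
# grey
c=om(T,150,220,200,240);g=max(blobs(c,3));print("grey",g,onz(T,g[1],.13))
```

```text
(np.int32(75), [398.8, 241.6], [392, 238, 15, 8]) (np.int32(25), [343.2, 201.7], [341, 199, 5, 6])
(array([ 0.45693825, -0.32025455,  0.1349832 ]), np.float64(0.0007881664184367102)) [ 0.45720357 -0.32158752  0.13      ]
[ 0.481 -0.245  0.05 ] [ 0.509 -0.374  0.05 ] -1.357
[ 0.405 -0.268  0.05 ] [ 0.431 -0.391  0.05 ] -1.361
[ 0.446 -0.261  0.13 ] [ 0.472 -0.385  0.13 ] -1.361
[ 0.595 -0.019  0.2  ] [ 0.735 -0.023  0.2  ] -0.028
[ 0.592 -0.1    0.2  ] [ 0.735 -0.105  0.2  ] -0.034
grey (np.int32(80), [179.5, 220.0], [172, 218, 16, 5]) [0.50264991 0.23038996 0.13      ]
```

Call:
{"op": "carry_out", "data": {
  "rows": [
    [0, 0, -0.439, 0.985, -0.501, 0, -1],
    [0, 0, -0.439, 0.985, -0.501, 0, -1],
    [0, 0, -0.439, 0.985, -0.501, 0, -1],
    [0, 0, -0.439, 0.985, -0.501, 0, -1],
    [0, 0, -0.439, 0.985, -0.501, 0, -1]
  ],
  "force": 60
}}

```text
t: 0.75
tool_pos: [0.4061, -0.3821, 0.1929]
tool_rot: [2.63, 1.718, 0.0]
contact_force: [1.9, -0.6, -0.4]
opening: 0.0858
grip_force: 0.0
```

```bash
cat >> h.py <<'E'
from scipy.spatial.transform import Rotation as Ro
def go(p,yang):
    "fractions to reach TCP p, tool down, tool y axis at world angle yang"
    o=get_obs();R=Ro.from_rotvec(o["tool_rot"])
    y=np.array([np.cos(yang),np.sin(yang),0]);z=np.array([0,0,-1.]);x=np.cross(y,z)
    G=Ro.from_matrix(np.c_[x,y,z])
    print("t",o["t"],"pos",o["tool_pos"].round(4) if hasattr(o["tool_pos"],"round") else o["tool_pos"],"q",np.round(o["q"],2),"F",np.round(o["contact_force"],1),"op",o["opening"],"gf",o["grip_force"])
    print("turn",((R.inv()*G).as_rotvec()/np.pi).round(4),"shift",(R.inv().apply(np.array(p)-o["tool_pos"])/.3).round(4))
E
python3 -c "
from h import *
go([.457,-.321,.19],.211)"
```

```text
t 0.75 pos [ 0.4061 -0.3821  0.1929] q [-0.89 -0.11  1.77  0.    1.48 -0.48] F [ 1.9 -0.6 -0.4] op 0.08577412791097136 gf 0.0
turn [ 1.000e-04  0.000e+00 -1.987e-01] shift [0.2546 0.0737 0.0098]
```

Call:
{"op": "carry_out", "data": {
  "rows": [
    [0, 0, -0.199, 0.255, 0.074, 0.01, -1],
    [0, 0, -0.199, 0.255, 0.074, 0.01, -1],
    [0, 0, -0.199, 0.255, 0.074, 0.01, -1],
    [0, 0, -0.199, 0.255, 0.074, 0.01, -1],
    [0, 0, -0.199, 0.255, 0.074, 0.01, -1]
  ]
}}

```text
t: 1.25
tool_pos: [0.4568, -0.3225, 0.1898]
tool_rot: [-1.979, -2.44, 0.0]
contact_force: [0.2, -0.0, 1.0]
opening: 0.0856
grip_force: 0.0
```

```bash
python3 -c "
from h import *
go([.457,-.321,.111],.211)
d=get_image('side');cv2.imwrite('pics/s1.png',cv2.resize(d['img'][130:270,290:430],(560,560)))"
```

```text
t 1.25 pos [ 0.4568 -0.3225  0.1898] q [-0.75 -0.1   1.77 -0.    1.47 -0.96] F [ 0.2 -0.   1. ] op 0.08559213453322552 gf 0.0
turn [-0.     -0.     -0.0009] shift [0.0046 0.0018 0.2627]
```

View pics/s1.png

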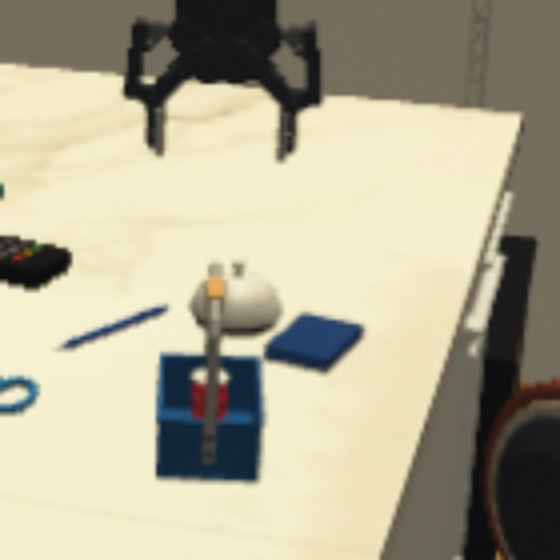

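The open gripper is above the caddy: fingertips at crop (155,155) and (287,158), grip at (216,287). I'll check this against the projected TCP.

```bash
python3 -c "
from h import *
d=get_image('side');e=get_image('top')
for P in ([.457,-.3225,.203],[.457,-.321,.13],[.457-.04,-.321-.009,.203],[.457+.04,-.321+.009,.203]):
  for q in (d,e): print(P,cv2.projectPoints(np.array([P]),cv2.Rodrigues(q['R'])[0],q['t'],q['mtx'],q['D'])[0].ravel().round(1))
cv2.imwrite('pics/t1.png',cv2.resize(e['img'][170:290,330:470],(700,600)))
"
```

```text
[0.457, -0.3225, 0.203] [344.2 180.7]
[0.457, -0.3225, 0.203] [408.  242.5]
[0.457, -0.321, 0.13] [343.  203.1]
[0.457, -0.321, 0.13] [398.6 241.7]
[0.41700000000000004, -0.33, 0.203] [357.5 181.4]
[0.41700000000000004, -0.33, 0.203] [411.  259.7]
[0.497, -0.312, 0.203] [330.6 180.3]
[0.497, -0.312, 0.203] [403.7 225.3]
```

View pics/t1.png

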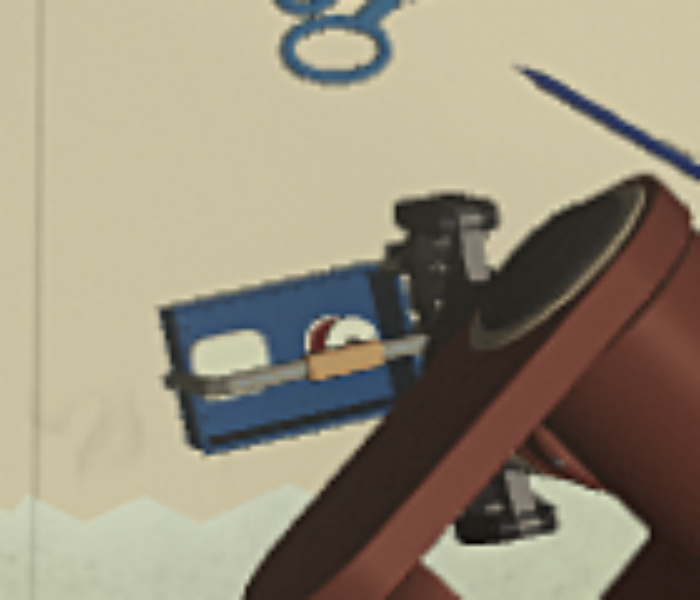

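Call:
{"op": "carry_out", "data": {
  "rows": [
    [0, 0, 0, 0, 0, 0.13, -1],
    [0, 0, 0, 0, 0, 0.13, -1],
    [0, 0, 0, 0, 0, 0.13, -1]
  ]
}}

```text
t: 1.7
tool_pos: [0.4558, -0.3225, 0.1501]
tool_rot: [-1.981, -2.435, -0.0]
contact_force: [0.9, 0.4, 0.6]
opening: 0.0854
grip_force: 0.0
```

```bash
python3 -c "
from h import *
go([.457,-.321,.111],.211)
d=get_image('side');cv2.imwrite('pics/s2.png',cv2.resize(d['img'][150:250,305:385],(640,600)[:1]+(600,) if 0 else (480,600),interpolation=cv2.INTER_CUBIC))"
```

```text
t 1.7 pos [ 0.4558 -0.3225  0.1501] q [-0.75 -0.07  1.81  0.    1.41 -0.95] F [0.9 0.4 0.6] op 0.08538692372256117 gf 0.0
turn [-0.0005 -0.0007 -0.002 ] shift [0.0039 0.0052 0.1305]
```

View pics/s2.png

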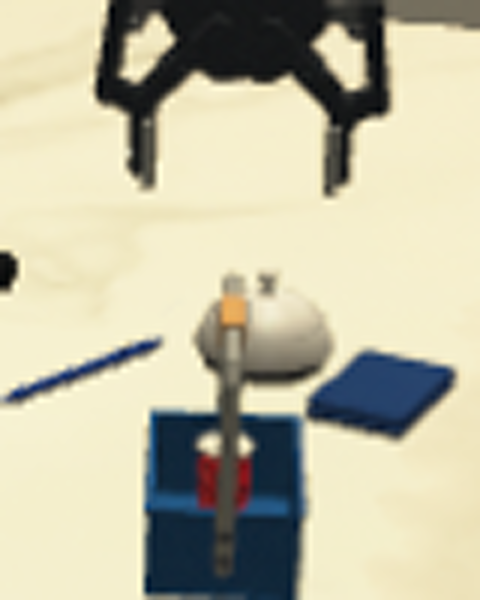

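Fingertips are at side pixels (329,181) and (360,182), with the projection expected near row 193. They look about 11 px high, so I'll triangulate the knuckles from the two earlier same-pose pictures.

```bash
python3 -c "
from h import *
d=get_image('side');e=get_image('top')
print(two(e,(419.4,212.4),d,(322.5,148)));print(two(e,(431,274.4),d,(369.5,150)))
for p in ((329,181.3),(360,182)):
  for y in (-.3225,-.36,-.40):
    C,v=ray(d,p);s=(y-C[1])/v[1];print(y,(C+s*v).round(3))
import numpy as np
cv2.imwrite('pics/t2.png',cv2.resize(e['img'][180:290,360:460],(545,600),interpolation=cv2.INTER_CUBIC))
"
```

```text
(array([ 0.52450067, -0.31574912,  0.30151596]), np.float64(0.003104327997125077))
(array([ 0.39057769, -0.34309566,  0.300788  ]), np.float64(0.004676031621995729))
-0.3225 [ 0.504 -0.322  0.196]
-0.36 [ 0.514 -0.36   0.182]
-0.4 [ 0.523 -0.4    0.167]
-0.3225 [ 0.408 -0.322  0.205]
-0.36 [ 0.415 -0.36   0.191]
-0.4 [ 0.422 -0.4    0.177]
```

View pics/t2.png

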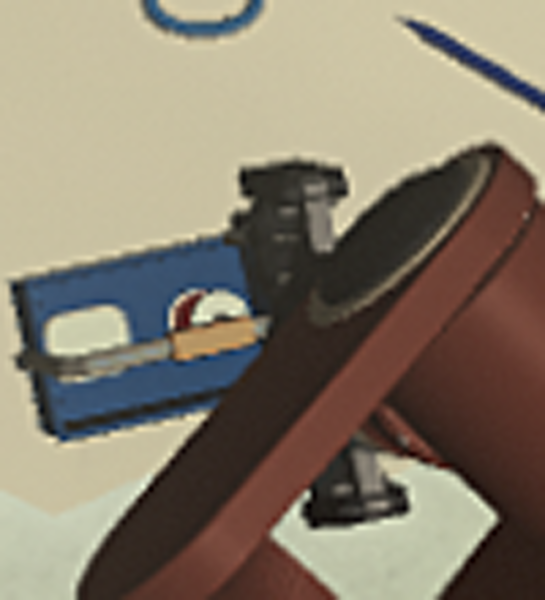

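Call:
{"op": "carry_out", "data": {
  "rows": [
    [0, 0, 0, 0.004, 0.005, 0.13, -1],
    [0, 0, 0, 0.004, 0.005, 0.13, -1],
    [0, 0, 0, 0.004, 0.005, 0.13, -1]
  ]
}}

```text
t: 2.15
tool_pos: [0.4576, -0.3213, 0.1123]
tool_rot: [-1.981, -2.437, -0.0]
contact_force: [0.5, 0.8, 0.2]
opening: 0.0854
grip_force: 0.0
```

```bash
python3 -c "
from h import *
go([.457,-.321,.111],.211)
d=get_image('side')
g=d['img'].max(2)
for x in list(range(325,334))+list(range(355,365)): print(x,[int(v) for v in g[180:215,x]])
"
```

```text
t 2.15 pos [ 0.4576 -0.3213  0.1123] q [-0.75 -0.04  1.84 -0.    1.34 -0.95] F [0.5 0.8 0.2] op 0.08535183688675273 gf 0.0
turn [-0.0002 -0.0002 -0.0016] shift [ 0.0013 -0.0019  0.0043]
325 [66, 140, 141, 141, 135, 133, 134, 128, 92, 93, 167, 238, 241, 240, 240, 242, 244, 246, 246, 245, 245, 246, 246, 246, 246, 246, 246, 231, 94, 86, 145, 246, 246, 246, 246]
326 [23, 24, 25, 27, 25, 26, 26, 25, 29, 27, 68, 169, 239, 239, 240, 243, 245, 246, 246, 246, 246, 246, 246, 246, 246, 246, 240, 177, 111, 104, 191, 246, 246, 246, 246]
327 [23, 33, 53, 42, 42, 44, 44, 43, 47, 56, 71, 124, 177, 219, 242, 244, 246, 246, 246, 246, 246, 246, 246, 246, 246, 246, 237, 160, 108, 143, 246, 246, 246, 246, 246]
328 [25, 64, 129, 81, 81, 80, 80, 81, 81, 81, 81, 81, 108, 194, 244, 245, 246, 246, 246, 246, 246, 246, 246, 246, 246, 246, 232, 114, 91, 157, 246, 246, 246, 246, 245]
329 [77, 83, 102, 83, 80, 74, 89, 91, 93, 93, 92, 98, 132, 189, 245, 246, 246, 246, 246, 246, 246, 246, 246, 246, 246, 242, 190, 111, 93, 192, 246, 246, 246, 246, 246]
330 [220, 218, 213, 212, 205, 209, 238, 243, 245, 246, 246, 246, 
[... 1695 characters left out ...]
1 [30, 24, 24, 25, 23, 29, 53, 53, 55, 59, 96, 134, 188, 245, 245, 245, 246, 245, 245, 245, 245, 246, 245, 245, 245, 245, 245, 245, 244, 244, 241, 217, 134, 105, 105]
362 [27, 27, 68, 136, 170, 172, 180, 179, 180, 182, 206, 231, 245, 245, 245, 245, 245, 245, 245, 245, 245, 245, 245, 245, 245, 245, 245, 245, 245, 242, 217, 136, 107, 106, 105]
363 [25, 67, 188, 228, 244, 245, 245, 245, 245, 245, 245, 245, 245, 245, 245, 245, 245, 245, 245, 245, 245, 245, 245, 245, 245, 245, 245, 245, 242, 216, 134, 107, 107, 106, 105]
364 [27, 107, 244, 243, 244, 245, 245, 245, 245, 245, 245, 245, 245, 245, 245, 245, 245, 245, 245, 246, 245, 245, 245, 245, 245, 245, 245, 243, 223, 130, 107, 106, 106, 107, 107]
```

Call:
{"op": "carry_out", "data": {
  "rows": [
    [0, 0, 0, 0, 0, 0, 1],
    [0, 0, 0, 0, 0, 0, 1],
    [0, 0, 0, 0, 0, 0, 1],
    [0, 0, 0, 0, 0, 0, 1],
    [0, 0, 0, 0, 0, 0, 1]
  ],
  "force": 30
}}

```text
t: 2.7
tool_pos: [0.4579, -0.3215, 0.1121]
tool_rot: [1.981, 2.438, -0.0]
contact_force: [0.1, 0.4, -0.7]
opening: 0.0121
grip_force: 0.0
```

Call:
{"op": "carry_out", "data": {
  "rows": [
    [0, 0, 0, 0, 0, 0, 1],
    [0, 0, 0, 0, 0, 0, 1],
    [0, 0, 0, 0, 0, 0, 1],
    [0, 0, 0, 0, 0, 0, 1]
  ]
}}

```text
t: 3.1
tool_pos: [0.4578, -0.3214, 0.1119]
tool_rot: [-1.981, -2.438, -0.0]
contact_force: [0.1, -0.1, -1.3]
opening: -0.0001
grip_force: 0.0
```

```bash
python3 -c "
from h import *
d=get_image('side')
cv2.imwrite('pics/s3.png',cv2.resize(d['img'][150:250,305:385],(480,600),interpolation=cv2.INTER_CUBIC))
go([.457,-.321,.111],.211)"
```

```text
t 3.15 pos [ 0.4578 -0.3214  0.1119] q [-0.75 -0.04  1.84 -0.    1.34 -0.95] F [ 0.1  0.3 -0.5] op -6.854929190346392e-05 gf 0.0
turn [-0.     -0.     -0.0015] shift [ 0.0019 -0.0023  0.0029]
```

View pics/s3.png

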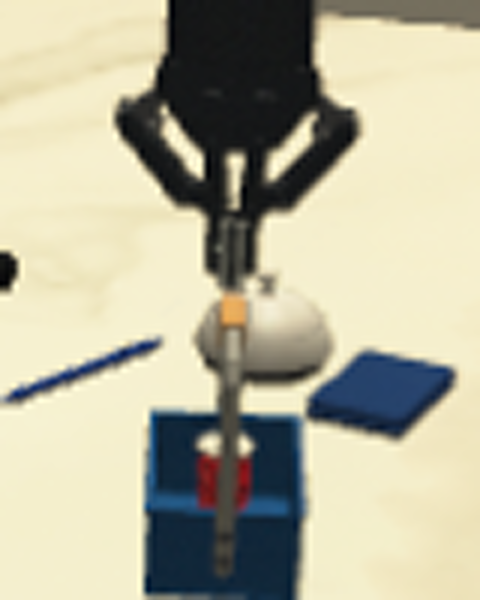

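The fingers closed on nothing. The shut tips are at side pixel (343,197), directly above the grip (343,202), so they really stand about 35 mm higher than the reported TCP. I'll reopen, go 35 mm lower and grip again.

Call:
{"op": "carry_out", "data": {
  "rows": [
    [0, 0, 0, 0, 0, 0, -1],
    [0, 0, 0, 0, 0, 0, -1],
    [0, 0, 0, 0, 0, 0, -1],
    [0, 0, 0, 0, 0, 0, -1],
    [0, 0, 0, 0, 0, 0, -1]
  ]
}}

```text
t: 3.65
tool_pos: [0.4578, -0.3214, 0.1119]
tool_rot: [-1.981, -2.438, 0.0]
contact_force: [-0.7, 0.1, 0.7]
opening: 0.0727
grip_force: 0.0
```

Call:
{"op": "carry_out", "data": {
  "rows": [
    [0, 0, 0, 0, 0, 0, -1],
    [0, 0, 0, 0, 0, 0, -1],
    [0, 0, 0, 0.01, 0, 0.05, -1],
    [0, 0, 0, 0.01, 0, 0.09, -1],
    [0, 0, 0, 0.01, 0, 0.115, -1]
  ]
}}

```text
t: 4.15
tool_pos: [0.4561, -0.3174, 0.0748]
tool_rot: [-1.979, -2.436, -0.0]
contact_force: [0.0, -0.0, -0.2]
opening: 0.0855
grip_force: 0.0
```

Call:
{"op": "carry_out", "data": {
  "rows": [
    [0, 0, 0, 0, 0, 0, 1],
    [0, 0, 0, 0, 0, 0, 1],
    [0, 0, 0, 0, 0, 0, 1],
    [0, 0, 0, 0, 0, 0, 1],
    [0, 0, 0, 0, 0, 0, 1]
  ],
  "force": 60
}}

```text
t: 4.65
tool_pos: [0.4573, -0.3188, 0.078]
tool_rot: [1.981, 2.438, -0.001]
contact_force: [-2.1, 0.7, -0.6]
opening: 0.0129
grip_force: 56.2
```

Call:
{"op": "carry_out", "data": {
  "rows": [
    [0, 0, 0, 0, 0, 0, 1],
    [0, 0, 0, 0, 0, 0, 1],
    [0, 0, 0, 0, 0, 0, 1]
  ]
}}

```text
t: 4.95
tool_pos: [0.4574, -0.3187, 0.0779]
tool_rot: [1.981, 2.438, -0.0]
contact_force: [-1.3, -0.5, 2.8]
opening: 0.0127
grip_force: 61.6
```

Call:
{"op": "carry_out", "data": {
  "rows": [
    [0, 0, 0, 0, 0, -0.05, 1],
    [0, 0, 0, 0, 0, -0.12, 1],
    [0, 0, 0, 0, 0, -0.2, 1],
    [0, 0, 0, 0, 0, -0.28, 1],
    [0, 0, 0, 0, 0, -0.37, 1]
  ]
}}

```text
t: 5.45
tool_pos: [0.4567, -0.3179, 0.189]
tool_rot: [-1.98, -2.437, -0.0]
contact_force: [0.3, 0.1, -2.2]
opening: 0.0127
grip_force: 61.0
```

Call:
{"op": "carry_out", "data": {
  "rows": [
    [0, 0, 0, 0, 0, 0, 1],
    [0, 0, 0, 0, 0, 0, 1],
    [0, 0, 0, 0, 0, 0, 1]
  ]
}}

```text
t: 5.75
tool_pos: [0.4563, -0.3176, 0.1862]
tool_rot: [-1.979, -2.436, -0.0]
contact_force: [0.1, 0.4, -2.5]
opening: 0.0127
grip_force: 61.0
```

```bash
cat >> h.py <<'E'
def orange(d,x0,x1,y0,y1):
    h=cv2.cvtColor(d["img"],cv2.COLOR_BGR2HSV);m=cv2.inRange(h,(8,90,110),(22,255,255))>0
    k=np.zeros_like(m);k[y0:y1,x0:x1]=1;return blobs(m&k,3)
def blue(d):
    h=cv2.cvtColor(d["img"],cv2.COLOR_BGR2HSV);return [b for b in blobs(cv2.inRange(h,(98,120,30),(125,255,255)),60)]
E
python3 -c "
from h import *
d=get_image('side');e=get_image('top')
print('O',orange(d,300,380,140,215));print('B',blue(d));print('T',blue(e))
go([.50,-.057,.19],-.028)"
```

```text
O [(np.int32(23), [344.2, 168.0], [342, 166, 5, 5])]
B [(np.int32(797), [348.2, 206.4], [307, 188, 73, 34]), (np.int32(91), [286.4, 227.4], [274, 223, 25, 10])]
T [(np.int32(441), [187.2, 110.3], [167, 95, 40, 31]), (np.int32(165), [396.4, 171.1], [385, 157, 24, 29]), (np.int32(66), [454.9, 195.5], [437, 185, 36, 22]), (np.int32(158), [394.6, 235.0], [375, 225, 33, 19]), (np.int32(189), [391.3, 253.4], [377, 247, 29, 16])]
t 5.85 pos [ 0.4563 -0.3176  0.186 ] q [-0.74 -0.1   1.78  0.    1.47 -0.95] F [-0.  -0.3 -3.2] op 0.012948063419210523 gf 61.01759433746338
turn [-0.0008 -0.0009  0.0746] shift [ 0.8204  0.3206 -0.0113]
```

Call:
{"op": "carry_out", "data": {
  "rows": [
    [0, 0, 0.01, 0.08, 0.03, -0.015, 1],
    [0, 0, 0.02, 0.19, 0.07, -0.015, 1],
    [0, 0, 0.035, 0.3, 0.115, -0.015, 1],
    [0, 0, 0.05, 0.42, 0.165, -0.015, 1],
    [0, 0, 0.06, 0.54, 0.21, -0.015, 1]
  ]
}}

```text
t: 6.35
tool_pos: [0.4852, -0.1454, 0.1914]
tool_rot: [-2.203, -2.237, 0.001]
contact_force: [2.0, 0.5, -1.4]
opening: 0.0129
grip_force: 61.1
```

Call:
{"op": "carry_out", "data": {
  "rows": [
    [0, 0, 0.008, 0.1, 0.045, 0, 1],
    [0, 0, 0.015, 0.19, 0.06, 0, 1],
    [0, 0, 0.015, 0.26, 0.065, 0, 1],
    [0, 0, 0.015, 0.28, 0.065, 0, 1],
    [0, 0, 0.015, 0.28, 0.065, 0, 1]
  ]
}}

```text
t: 6.85
tool_pos: [0.5032, -0.0622, 0.1919]
tool_rot: [-2.251, -2.189, 0.002]
contact_force: [0.0, -0.8, -2.4]
opening: 0.0127
grip_force: 61.0
```

```bash
python3 -c "
from h import *
go([.52,-.058,.191],-.028)
d=get_image('side');e=get_image('top')
print(orange(d,200,350,120,330),orange(e,260,340,150,260),blue(e))
for y in (-.04,-.08): print(cv2.projectPoints(np.array([[.51,y,.243]]),cv2.Rodrigues(d['R'])[0],d['t'],d['mtx'],d['D'])[0].ravel())
o=np.zeros((600,800,3),np.uint8)
o[:,:400]=cv2.resize(d['img'][150:330,200:320],(400,600));o[:480,400:]=cv2.resize(e['img'][120:264,240:360],(400,480))
cv2.imwrite('pics/p9.png',o)"
```

```text
t 6.85 pos [ 0.5032 -0.0622  0.1919] q [-0.27 -0.23  1.88 -0.    1.49 -0.24] F [ 0.  -0.8 -2.4] op 0.012716377224212752 gf 61.02842688560486
turn [-0.0005 -0.      0.    ] shift [0.0155 0.0556 0.0029]
[(np.int32(9), [200.8, 143.9], [200, 142, 3, 5]), (np.int32(3), [218.7, 146.0], [218, 145, 2, 3]), (np.int32(24), [241.5, 178.0], [230, 177, 24, 3]), (np.int32(4), [205.5, 181.5], [204, 181, 4, 2]), (np.int32(54), [248.5, 187.8], [240, 180, 19, 16]), (np.int32(7), [252.4, 189.1], [250, 187, 6, 5]), (np.int32(26), [303.8, 193.2], [301, 190, 6, 7]), (np.int32(26), [206.6, 206.6], [203, 203, 8, 7]), (np.int32(3897), [227.1, 249.2], [200, 208, 65, 88]), (np.int32(4), [249.5, 282.8], [248, 282, 4, 2]), (np.int32(73), [267.1, 287.0], [262, 282, 11, 11]), (np.int32(21), [315.0, 298.0], [313, 296, 5, 5]), (np.int32(14), [268.0, 319.3], [266, 318, 6, 5]), (np.int32(3), [276.3, 319.0], [276, 318, 2, 3])] [] [(np.int32(445), [187.4, 110.2], [167, 94, 40, 32]), (np.int32(166), [396.3, 171.0], [385, 157, 24, 29])]
[300.12281708 198.50779847]
[304.64635429 193.23937432]
```

View pics/p9.png

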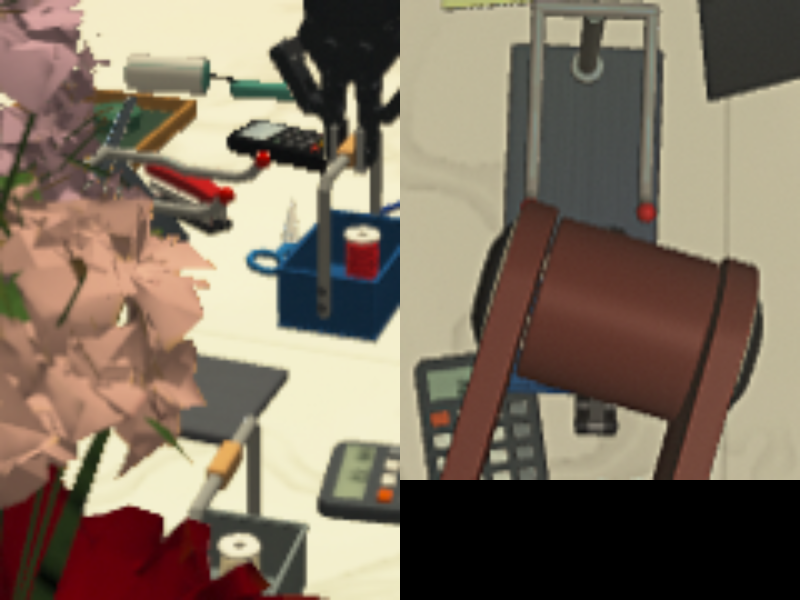

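Side part: red tips at about (279,197) far and (268,208) near. The grip is at (304,193), with the caddy upright in front of the prongs. Top part: the arm covers the caddy.

```bash
python3 -c "
from h import *
d=get_image('side');e=get_image('top')
def ony(d,p,y):
    C,v=ray(d,p);return (C+v*(y-C[1])/v[1]).round(4)
print('lift',ony(d,(344.2,168),-.3195),'init',ony(d,(343.2,201.7),-.321))
print(onz(d,(303.8,193.2),.239),onz(d,(303.8,193.2),.244))
b,g,r=[d['img'][...,i].astype(int) for i in range(3)]
m=(r>140)&(g<80)&(b<90);m[:190]=0;m[215:]=0;m[:,:260]=0;m[:,290:]=0
B=blobs(m,3);print(B)
for x in B:
  for p in ([279.2,181.8],[314.0,183.2]): print(two(e,p,d,x[1]))
"
```

```text
lift [ 0.4579 -0.3195  0.2445] init [ 0.4567 -0.321   0.1348]
[ 0.5151863  -0.08960989  0.239     ] [ 0.51143889 -0.07703871  0.244     ]
[(np.int32(5), [278.8, 196.6], [278, 196, 3, 2]), (np.int32(26), [263.4, 206.1], [260, 204, 10, 5])]
(array([ 0.57582954, -0.02341278,  0.24773568]), np.float64(0.026279755390067466))
(array([ 0.58971011, -0.09935986,  0.21639568]), np.float64(0.0014072466069073263))
(array([ 0.59693536, -0.01766245,  0.21847971]), np.float64(0.010325081360371207))
(array([ 0.61229943, -0.09529172,  0.1853363 ]), np.float64(0.038426604885562134))
```

Call:
{"op": "carry_out", "data": {
  "rows": [
    [0, 0, 0, 0.005, 0.06, 0, 1],
    [0, 0, 0, 0.01, 0.13, 0, 1],
    [0, 0, 0, 0.012, 0.2, 0, 1],
    [0, 0, 0, 0.014, 0.27, 0, 1],
    [0, 0, 0, 0.015, 0.3, 0, 1]
  ]
}}

```text
t: 7.55
tool_pos: [0.5949, -0.0619, 0.1927]
tool_rot: [2.255, 2.187, -0.0]
contact_force: [0.0, -1.2, -1.4]
opening: 0.0125
grip_force: 61.0
```

Call:
{"op": "carry_out", "data": {
  "rows": [
    [0, 0, 0, 0.001, 0.05, 0, 1],
    [0, 0, 0, 0.001, 0.1, 0, 1],
    [0, 0, 0, 0.001, 0.14, 0, 1],
    [0, 0, 0, 0.001, 0.14, 0, 1],
    [0, 0, 0, 0.001, 0.14, 0, 1]
  ]
}}

```text
t: 8.05
tool_pos: [0.6353, -0.062, 0.1927]
tool_rot: [-2.254, -2.188, 0.001]
contact_force: [0.8, 0.1, -3.3]
opening: 0.0127
grip_force: 61.0
```

```bash
python3 -c "
from h import *
go([.635,-.06,.1513],-.028)
d=get_image('side')
print(orange(d,262,300,150,200))
for P in ([.635,-.061,.25],[.635,-.081,.25],[.635,-.041,.25]): print(cv2.projectPoints(np.array([P]),cv2.Rodrigues(d['R'])[0],d['t'],d['mtx'],d['D'])[0].ravel())
"
```

```text
t 8.05 pos [ 0.6353 -0.062   0.1927] q [-0.21  0.08  1.58 -0.    1.48 -0.18] F [ 0.8  0.1 -3.3] op 0.012744227035180971 gf 61.03422403335571
turn [-0.0004 -0.     -0.0006] shift [ 0.0067 -0.0011  0.1379]
[]
[257.65562015 187.75690722]
[260.39159154 185.32341486]
[254.8501926  190.25306884]
```

Call:
{"op": "carry_out", "data": {
  "rows": [
    [0, 0, 0, 0.006, 0, 0.04, 1],
    [0, 0, 0, 0.006, 0, 0.07, 1],
    [0, 0, 0, 0.006, 0, 0.095, 1],
    [0, 0, 0, 0.006, 0, 0.115, 1],
    [0, 0, 0, 0.006, 0, 0.12, 1]
  ]
}}

```text
t: 8.6
tool_pos: [0.635, -0.0598, 0.1552]
tool_rot: [-2.252, -2.187, 0.002]
contact_force: [0.2, 0.6, -2.3]
opening: 0.0126
grip_force: 61.0
```

Call:
{"op": "carry_out", "data": {
  "rows": [
    [0, 0, 0, 0, 0, 0.007, 1],
    [0, 0, 0, 0, 0, 0.013, 1],
    [0, 0, 0, 0, 0, 0.016, 1]
  ]
}}

```text
t: 8.9
tool_pos: [0.6361, -0.06, 0.1524]
tool_rot: [2.254, 2.188, 0.0]
contact_force: [0.6, -0.0, 0.3]
opening: 0.0127
grip_force: 61.3
```

Weight is starting to transfer (the load has gone from -2.5 to 0.3 N). I'll lower slightly more.

Call:
{"op": "carry_out", "data": {
  "rows": [
    [0, 0, 0, 0, 0, 0.004, 1],
    [0, 0, 0, 0, 0, 0.006, 1],
    [0, 0, 0, 0, 0, 0.006, 1]
  ]
}}

```text
t: 9.2
tool_pos: [0.6362, -0.0601, 0.1522]
tool_rot: [2.253, 2.188, 0.001]
contact_force: [-4.3, -0.7, 4.3]
opening: 0.0128
grip_force: 62.1
```

```bash
python3 -c "
from h import *
go([.635,-.06,.1513],-.028)
d=get_image('side');e=get_image('top')
print(blue(d)[:4]);print(orange(e,260,340,100,260))"
```

```text
t 9.2 pos [ 0.6362 -0.0601  0.1522] q [-0.21  0.11  1.62 -0.    1.41 -0.18] F [-4.3 -0.7  4.3] op 0.012832664021629192 gf 62.11932063102722
turn [ 0.0004  0.0001 -0.0004] shift [ 0.0001 -0.004   0.0029]
[(np.int32(192), [367.9, 215.0], [357, 209, 23, 13]), (np.int32(523), [271.6, 236.3], [254, 219, 45, 39])]
[(np.int32(10), [338.3, 138.5], [337, 134, 3, 10]), (np.int32(3), [337.0, 146.0], [337, 145, 1, 3]), (np.int32(3), [274.0, 210.0], [273, 210, 3, 1]), (np.int32(6), [286.5, 212.5], [285, 212, 4, 2]), (np.int32(5), [297.8, 215.6], [297, 215, 3, 2]), (np.int32(8), [304.8, 218.5], [302, 217, 7, 4])]
```

Seated: the load changed by about 7 N. Release and retreat upward.

Call:
{"op": "carry_out", "data": {
  "rows": [
    [0, 0, 0, 0, 0, 0, 0.6],
    [0, 0, 0, 0, 0, 0, 0.6],
    [0, 0, 0, 0, 0, 0, 0.2],
    [0, 0, 0, 0, 0, 0, -0.3],
    [0, 0, 0, 0, 0, 0, -0.3]
  ]
}}

```text
t: 9.8
tool_pos: [0.6358, -0.06, 0.1501]
tool_rot: [-2.254, -2.188, 0.0]
contact_force: [-0.3, -0.3, -0.5]
opening: 0.0553
grip_force: 0.0
```

Call:
{"op": "carry_out", "data": {
  "rows": [
    [0, 0, 0, 0, 0, 0, -0.3],
    [0, 0, 0, 0, 0, -0.03, -0.3],
    [0, 0, 0, 0, 0, -0.1, -0.3],
    [0, 0, 0, 0, 0, -0.2, -0.3],
    [0, 0, 0, 0, 0, -0.3, -0.3]
  ]
}}

```text
t: 10.3
tool_pos: [0.6356, -0.0599, 0.2416]
tool_rot: [-2.254, -2.188, 0.0]
contact_force: [0.8, 0.5, 0.2]
opening: 0.0556
grip_force: 0.0
```

Call:
{"op": "carry_out", "data": {
  "rows": [
    [0, 0, 0, 0, -0.1, -0.1, -0.3],
    [0, 0, 0, 0, -0.3, -0.1, -0.3],
    [0, 0, 0, 0, -0.5, -0.1, -0.3],
    [0, 0, 0, 0, -0.6, -0.1, -0.3],
    [0, 0, 0, 0, -0.6, -0.1, -0.3]
  ]
}}

```text
t: 10.8
tool_pos: [0.4515, -0.054, 0.2707]
tool_rot: [2.254, 2.187, 0.0]
contact_force: [0.3, -0.3, 0.1]
opening: 0.0554
grip_force: 0.0
```

Call:
{"op": "carry_out", "data": {
  "rows": [
    [0, 0, 0, -0.15, 0, 0, -0.3],
    [0, 0, 0, -0.3, 0, 0, -0.3],
    [0, 0, 0, -0.45, 0, 0, -0.3],
    [0, 0, 0, -0.6, 0, 0, -0.3],
    [0, 0, 0, -0.7, 0, 0, -0.3]
  ]
}}

```text
t: 11.3
tool_pos: [0.4498, -0.2676, 0.2711]
tool_rot: [2.255, 2.185, -0.0]
contact_force: [-0.1, 0.5, -0.3]
opening: 0.0556
grip_force: 0.0
```

```bash
python3 -c "
from h import *
go([.635,-.06,.1513],-.028)
d=get_image('side');e=get_image('top')
O=orange(e,260,340,100,260);print(O,blue(d)[:4],orange(e,150,220,200,240))
g=max(O)[1];print(onz(e,g,.205)-[.6315,-.0603,.205])
o=np.zeros((600,800,3),np.uint8)
o[:,:400]=cv2.resize(d['img'][150:330,200:320],(400,600));o[:480,400:]=cv2.resize(e['img'][80:224,240:360],(400,480))
cv2.imwrite('pics/p10.png',o)"
```

```text
t 11.3 pos [ 0.4498 -0.2676  0.2711] q [-0.68 -0.23  1.75 -0.    1.62 -0.65] F [-0.1  0.5 -0.3] op 0.05560590945729374 gf 0.0
turn [ 0.0003  0.0003 -0.0011] shift [0.7115 0.5949 0.399 ]
[(np.int32(97), [297.1, 162.9], [289, 160, 17, 7])] [(np.int32(192), [367.9, 215.0], [357, 209, 23, 13]), (np.int32(515), [271.3, 235.9], [253, 219, 46, 39])] [(np.int32(80), [179.5, 220.0], [172, 218, 16, 5])]
[ 7.11189480e-03  1.92878924e-04 -2.77555756e-17]
```

View pics/p10.png

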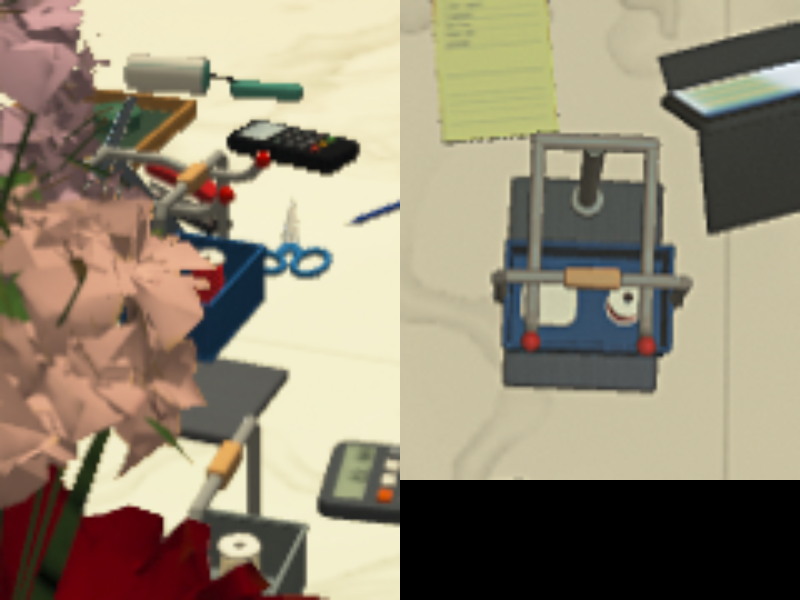

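The blue caddy hangs across both prongs, with its grip at top pixel (297,163), about 7 mm along and 0 mm across from the seat. The grey caddy hasn't moved. I'll let any swing die out, then check stillness before handing in.

Call:
{"op": "carry_out", "data": {
  "rows": [
    [0, 0, 0, 0, 0, 0, -0.3],
    [0, 0, 0, 0, 0, 0, -0.3],
    [0, 0, 0, 0, 0, 0, -0.3],
    [0, 0, 0, 0, 0, 0, -0.3],
    [0, 0, 0, 0, 0, 0, -0.3]
  ]
}}

```text
t: 11.9
tool_pos: [0.4499, -0.2639, 0.2705]
tool_rot: [2.252, 2.19, 0.0]
contact_force: [-0.1, -0.5, -0.2]
opening: 0.0558
grip_force: 0.0
```

Call:
{"op": "carry_out", "data": {
  "rows": [
    [0, 0, 0, 0, 0, 0, -0.3],
    [0, 0, 0, 0, 0, 0, -0.3],
    [0, 0, 0, 0, 0, 0, -0.3],
    [0, 0, 0, 0, 0, 0, -0.3],
    [0, 0, 0, 0, 0, 0, -0.3]
  ]
}}

```text
t: 12.4
tool_pos: [0.4497, -0.2646, 0.2703]
tool_rot: [-2.254, -2.188, 0.0]
contact_force: [0.3, -0.8, 0.6]
opening: 0.0556
grip_force: 0.0
```

Call:
{"op": "carry_out", "data": {
  "rows": [
    [0, 0, 0, 0, 0, 0, -0.3],
    [0, 0, 0, 0, 0, 0, -0.3],
    [0, 0, 0, 0, 0, 0, -0.3],
    [0, 0, 0, 0, 0, 0, -0.3],
    [0, 0, 0, 0, 0, 0, -0.3]
  ]
}}

```text
t: 12.9
tool_pos: [0.4497, -0.2646, 0.2703]
tool_rot: [-2.254, -2.188, -0.0]
contact_force: [0.3, 0.1, 0.1]
opening: 0.0553
grip_force: 0.0
```

```bash
python3 -c "
from h import *
c=[]
for i in range(10):
  e=get_image('top');c.append([b[1] for b in blue(e) if 270<b[1][0]<330]+[max(orange(e,260,340,100,260))[1]])
print(c)
m=np.abs(np.diff([x[-1] for x in c],axis=0)).max();print(m)
if m<0.5: print(finish_job())"
```

```text
[[[296.2, 158.8], [295.1, 176.1], [297.2, 163.0]], [[296.5, 158.8], [295.4, 176.4], [297.2, 162.9]], [[295.8, 158.8], [295.0, 176.1], [297.2, 162.9]], [[296.3, 158.8], [295.4, 175.9], [297.2, 162.9]], [[296.0, 158.8], [295.6, 176.1], [297.2, 162.9]], [[296.0, 158.8], [295.5, 176.3], [297.2, 162.9]], [[296.0, 158.8], [295.4, 176.3], [297.1, 162.9]], [[296.1, 158.7], [295.1, 176.1], [297.1, 162.9]], [[296.4, 158.8], [295.4, 176.3], [297.1, 162.9]], [[296.1, 158.8], [295.5, 176.5], [297.1, 162.9]]]
0.09999999999999432
the job is handed in; nothing more can be done
None
```

The blue caddy hangs still across both prongs, its grip about 7 mm along and 0 mm across from the seat; the grey caddy did not move, the arm is clear, and the job was handed in at about 13 s (no verdict was returned).

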